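# Transfer specimen cups to the second carrier in reverse order

## Task

Move the four specimen cups from the white carrier into the bays of the blue carrier, one cup to a bay, so that the row ends up in reverse order: the cup nearest the black knob on the white carrier goes into the bay farthest from the black knob on the blue carrier, the next one into the bay beside it, and so on. Keep the cups upright, set each one down on the floor of its bay rather than dropping it, and leave all four standing there, let go.

Things in the scene. Friction and masses are not known exactly. Their poses are not given: they have to be found in the camera images.
- cup_blue_mid (a point): centre (half-way up, on the axis) of the loose specimen cup with the blue screw lid: closed, round, 63 mm tall, white body 45 mm in diameter, lid 50 mm in diameter over the top 13 mm, 40 to 85 g. z points up when it stands upright; its yaw means nothing. The point is 31.5 mm above the cup's underside. All cups are alike but for the lid colour.
- cup_yellow_mid (a point): centre (half-way up, on the axis) of the loose specimen cup with the yellow screw lid: closed, round, 63 mm tall, white body 45 mm in diameter, lid 50 mm in diameter over the top 13 mm, 40 to 85 g. z points up when it stands upright; its yaw means nothing. The point is 31.5 mm above the cup's underside. All cups are alike but for the lid colour.
- cup_red_mid (a point): centre (half-way up, on the axis) of the loose specimen cup with the red screw lid: closed, round, 63 mm tall, white body 45 mm in diameter, lid 50 mm in diameter over the top 13 mm, 40 to 85 g. z points up when it stands upright; its yaw means nothing. The point is 31.5 mm above the cup's underside. All cups are alike but for the lid colour.
- cup_green_mid (a point): centre (half-way up, on the axis) of the loose specimen cup with the green screw lid: closed, round, 63 mm tall, white body 45 mm in diameter, lid 50 mm in diameter over the top 13 mm, 40 to 85 g. z points up when it stands upright; its yaw means nothing. The point is 31.5 mm above the cup's underside. All cups are alike but for the lid colour.
- white_carrier: white carrier (76 x 292 mm), fixed; four bays in a row along its y axis at y = -108, -36, +36, +108 mm, x = 0. Bays 68 x 68 mm inside; floor 6 mm, 4 mm walls 16 mm above the table. Black knob (18 mm wide, top at 23 mm) at the +y end, y = +158 mm. Origin: centre of underside, z up. Holds the four cups at the start, one a bay, order varies.
- blue_carrier: blue carrier (76 x 292 mm), fixed; four bays in a row along its y axis at y = -108, -36, +36, +108 mm, x = 0. Bays 68 x 68 mm inside; floor 6 mm, 4 mm walls 16 mm above the table. Black knob (18 mm wide, top at 23 mm) at the +y end, y = +158 mm. Origin: centre of underside, z up. Empty at the start.
- tab_blue: small fixed blue tab (12 x 36 x 18 mm high), standing against the white carrier's -x side, beside the bay in which the blue-lidded cup stood at the start; it stays there as a record of that cup's first place. Origin: centre of its underside, 45 mm from the centre of that bay, which lies in the tab's +x direction.
- tab_yellow: small fixed yellow tab (12 x 36 x 18 mm high), standing against the white carrier's -x side, beside the bay in which the yellow-lidded cup stood at the start; it stays there as a record of that cup's first place. Origin: centre of its underside, 45 mm from the centre of that bay, which lies in the tab's +x direction.
- tab_red: small fixed red tab (12 x 36 x 18 mm high), standing against the white carrier's -x side, beside the bay in which the red-lidded cup stood at the start; it stays there as a record of that cup's first place. Origin: centre of its underside, 45 mm from the centre of that bay, which lies in the tab's +x direction.
- tab_green: small fixed green tab (12 x 36 x 18 mm high), standing against the white carrier's -x side, beside the bay in which the green-lidded cup stood at the start; it stays there as a record of that cup's first place. Origin: centre of its underside, 45 mm from the centre of that bay, which lies in the tab's +x direction.
Not all that is in view belongs to the job. Leave any orange or purple look-alike of the part that bears cup_green_mid alone. What is shaped like the part that bears cup_red_mid but orange is not meant.

How it is judged:
By the outcome, as a careful person would: the job done as asked, in the order asked, and still so for the second after the job is handed in, with the robot touching nothing.
It also fails if it takes over 96 s, if anything falls off the work surface, if the arm or the gripper's body presses on something with over 40 N, if the wrist force passes 120 N, or if a joint passes its speed limit or range.

## Robot

A 6-joint arm with a two-finger parallel gripper is mounted at the origin on the work surface; the furniture and walls round the work are solid. World frame = base frame: x ahead of the robot, y to its left, z up, the work surface at z = 0. Lengths are in m, angles in rad, forces in N, time in s.
With the tool pointing down it reaches from about 0.25 to 0.8 m from the base axis. Payload 3.9 kg.
Tool frame: the origin (TCP) lies midway between the tips of the shut fingers; the grasp point (between the pads) lies bot.grip_depth behind it (bot.grip_depth is the distance from the TCP to the grasp point, in m); z points along the fingers, y is the line along which they close (so a half turn about z gives the same grasp; the last joint's range is limited). The gripper opens to 85 mm and grips with 20 to 120 N. Pads are 22 mm wide; open, the fingers measure 114 mm over their backs; the gripper's body (76 mm by 85 mm) begins 54 mm behind the grasp point. The pads swing forward as they close: fully open they stand 13 mm farther back than shut.
Start: joints at [-1.15, 0.26, -0.138, 1.173, 0, 1.571], TCP at [0.214, -0.479, 0.231] pointing down, gripper open.
Joint ranges: [-2.78, 2.78], [-0.83, 1.72], [-1.28, 1.37], [-1.9, 2.12], [-1.57, 1.48], [-3.14, 3.14]. Speed limits (rad/s): [2.57, 2.57, 3.14, 3.14, 3.14, 3.14].

## Interface

Orientations are given as [roll, pitch, yaw] about the fixed x, y, z axes, in that order (R = Rz(yaw) Ry(pitch) Rx(roll)).
In Python, from bench import bot gives the robot as it stands.
- The arm moves only by the tool play_rows, never from a script. Its argument "increments" is text: rows parted by semicolons, each of 7 numbers parted by spaces: the shift along the world's x, y, z in mm, then the turn, a rotation vector about the world's x, y, z in rad, then the opening, from 0 (shut) to 1 (fully open). A call has 1 to 12 rows; each row is the pose to reach, as a shift and turn from the pose commanded when the call began; what a row does not reach only later rows make up. A row lasts 1/12 s, in which the tool goes at most 41.7 mm and 7.16 degrees, less where a joint would pass 70% of its speed; a pose out of reach is approached as far as the arm can. A call with a gripper value outside its range is refused whole. The fingers move at their own pace and stop on an object; the grip force is fixed at half the most. Time passes only in rows, so rows that repeat a pose let the fingers close. It gives the time, the measured TCP pose, the force, the opening and the grip force at its end, in the units of the state.
- bot.state(): the state, without advancing time (a new reading comes with each control period).
- bot.capture(name): name is "scene" or "top" or "wrist"; returns a dict with "frame" (420x560x3 uint8, blue, green, red), "fx", "fy", "cx", "cy" (pixels), "xyz" and "orientation" of the camera in the world. Camera axes: x right, y down, z forward; pixel columns grow to the right and rows downward; lengths in m; the calibration is good to about 2 mm. The wrist camera is an equidistant fisheye: a pixel r from the principal point sees the ray r / f radians off the axis. A picture is of the moment at which its call begins. There is no depth.
- bot.job_done(): hands the job in; it is judged then, once.
The state is a dict: "t": time; "joint_positions": joint angles; "joint_velocities": joint speeds; "effort": joint torques, N m; "eef_pos": TCP position; "eef_rot": TCP orientation; "wrist_force": force on the tool from outside, world axes, zero at the start; "moment": the same for the moment, N m; "gripper_width": opening from 0.0 (shut) to 1.0 (fully open); "grasp_force": force on a finger pad.
Only numpy, scipy, OpenCV 4.12 (cv2) and the standard library are available. Lean on these libraries where they do the work, as an engineer would, in place of code of your own. Each camera call takes 0.05 s, during which the arm holds its last target. There are 200 camera calls.

## Working session

There is one attempt and no reset: what is moved stays moved. The work goes in short steps, Python scripts to look and compute and a tool call to move; the robot and the scene stay as the last step left them, time stands still between calls to the robot, and variables do not carry over. Pictures are saved under pics/ and viewed, at most 14 in all, crops included, and the job is handed in when it is done.

Besides the shell and the picture viewer there is one more tool, called after "Request:" by a JSON object that holds its "name" and its "arguments". play_rows: Moves the arm, as the interface text tells. Its arguments: {"type":"object","properties":{"increments":{"type":"string"}},"required":["increments"]}

```bash
mkdir -p pics
cat > h.py <<'E'
import numpy as np,cv2
from scipy.spatial.transform import Rotation as R
from bench import bot
def ray(c,u,v,fish=False):
    x=(u-c["cx"])/c["fx"];y=(v-c["cy"])/c["fy"]
    if fish:
        r=np.hypot(x,y);d=np.array([x/r*np.sin(r),y/r*np.sin(r),np.cos(r)]) if r>1e-9 else np.array([0,0,1.])
    else: d=np.array([x,y,1.])
    return R.from_euler('xyz',c["orientation"]).apply(d)
def onz(c,u,v,z,fish=False):
    d=ray(c,u,v,fish);p=np.array(c["xyz"]);return p+d*(z-p[2])/d[2]
E
python3 - <<'E'
from h import *
print(bot.state(),bot.grip_depth)
for n in("top","scene"):
    c=bot.capture(n);cv2.imwrite(f"pics/{n}0.png",c["frame"]);print({k:v for k,v in c.items() if k!="frame"})
E
```

```text
{'t': 0.0, 'joint_positions': array([-1.15002309e+00,  2.60663288e-01, -1.39402076e-01,  1.17268495e+00,
        1.89455479e-05,  1.57078351e+00]), 'joint_velocities': array([-0.00158771, -0.00046459,  0.00129823, -0.00036991,  0.0006968 ,
        0.00101939]), 'effort': array([-2.09631966e-03, -4.05677605e+01,  2.53922206e+01,  1.87492435e-02,
       -2.07250564e-04,  6.26953582e-07]), 'eef_pos': array([ 0.21416789, -0.47857227,  0.23046328]), 'eef_rot': array([-3.13963867e+00, -1.89705569e-05,  4.20786017e-01]), 'wrist_force': array([0.03769299, 0.43345307, 0.2103263 ]), 'moment': array([ 0.01929045, -0.01404746,  0.02932122]), 'grasp_force': 0.0, 'gripper_width': 1.003608436343868} 0.0187
{'fx': 399.7315311329851, 'fy': 399.7315311329851, 'cx': 277.1459790114125, 'cy': 203.2016319537223, 'xyz': array([ 0.25101431, -0.18944839,  0.98180976]), 'orientation': array([-2.96343814, -0.01312252, -1.57494731])}
{'fx': 455.6461507932422, 'fy': 455.6461507932422, 'cx': 282.94951700868256, 'cy': 203.96720765077995, 'xyz': array([0.01161505, 0.25460054, 0.76476276]), 'orientation': array([-2.41019854,  0.0147094 , -2.38929974])}
```

View pics/top0.png

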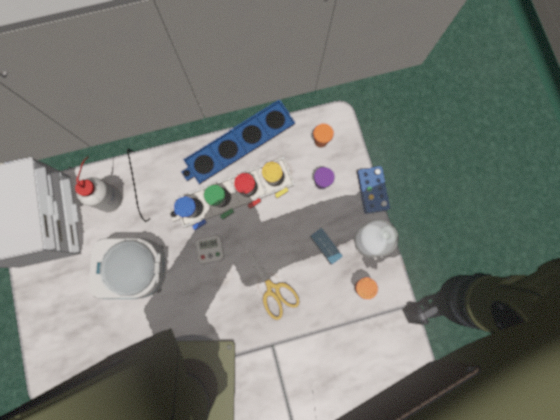

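View pics/scene0.png

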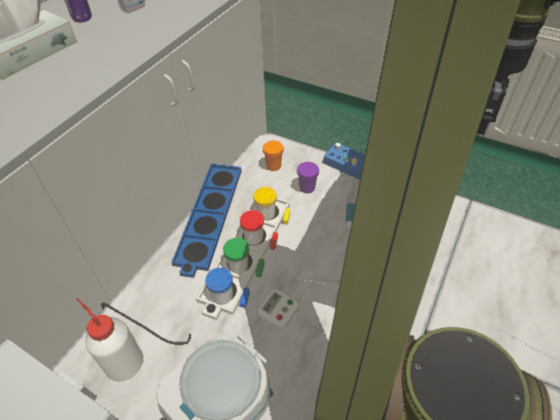

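Top view: the white carrier has lids blue (186,207), green (216,195), red (245,184) and yellow (273,172), with its knob at the left (175,213). The empty blue carrier's bays run (204,164) to (275,120), with its knob at (186,173). The orange cups (323,134) and (367,288) and the purple cup (323,177) stand outside any carrier, so they are decoys. The red bottle cap (85,188) is not a cup. Next I'll measure and make one confirming crop.

Run:
```python
from h import *
cs={n:bot.capture(n) for n in("top","scene")}
rng={'blue':(105,125),'green':(50,85),'red':(0,4),'yellow':(20,32)}
boxes={'top':(165,155,300,232),'scene':(195,180,285,312)}
for n,c in cs.items():
    hsv=cv2.cvtColor(c["frame"],cv2.COLOR_BGR2HSV)
    x0,y0,x1,y1=boxes[n]
    for k,(a,b) in rng.items():
        m=cv2.inRange(hsv,(a,130,60),(b,255,255))
        if k=='red': m|=cv2.inRange(hsv,(174,130,60),(180,255,255))
        z=np.zeros_like(m);z[y0:y1,x0:x1]=m[y0:y1,x0:x1]
        nn,l,s,ce=cv2.connectedComponentsWithStats(z)
        for i in range(1,nn):
            if s[i,4]>25: print(n,k,s[i],ce[i].round(1),onz(c,*ce[i],.063)[:2].round(4), onz(c,*ce[i],.018)[:2].round(4))
c=cs["top"];hsv=cv2.cvtColor(c["frame"],cv2.COLOR_BGR2HSV)
m=cv2.inRange(hsv,(105,110,30),(125,255,255));m[:, :170]=0;m[192:]=0;m[:,302:]=0
m=cv2.morphologyEx(m,cv2.MORPH_CLOSE,np.ones((5,5)))
ct=max(cv2.findContours(m,0,2)[0],key=cv2.contourArea)
r=cv2.minAreaRect(ct);bp=cv2.boxPoints(r);print(r);P=np.array([onz(c,*q,.016)[:2] for q in bp]);print(P.round(4),P.mean(0))
# bay discs
g=c["frame"].max(2);mm=((g<60)*255).astype('uint8');mm[:, :170]=0;mm[192:]=0;mm[:,302:]=0
nn,l,s,ce=cv2.connectedComponentsWithStats(mm)
for i in range(1,nn):
    if s[i,4]>20: print('dark',s[i],ce[i].round(1),onz(c,*ce[i],.006)[:2].round(4))
cr=np.hstack([cv2.resize(c["frame"][90:240,150:350],(400,300),interpolation=2),cv2.resize(cs["scene"]["frame"][140:320,165:325],(356,400),interpolation=2)[:300]])
a=cv2.resize(c["frame"][90:240,150:350],None,fx=2.2,fy=2.2);b=cv2.resize(cs["scene"]["frame"][140:320,165:325],None,fx=2.2,fy=2.2)
o=np.zeros((396,800,3),np.uint8);o[:330,:440]=a;o[:396,445:797]=b[:, :352];cv2.imwrite("pics/crop1.png",o)
```

```text
top blue [186 155  56  26 421] [208.4 164.7] [ 0.5095 -0.0396] [ 0.5221 -0.0322]
top blue [175 197  20  19 285] [184.5 206.5] [0.409  0.0133] [0.4167 0.0233]
top red [235 174  20  19 303] [244.4 182.9] [ 0.465  -0.1254] [ 0.4755 -0.1222]
top red [250 199  10   7  31] [254.6 202.2] [ 0.4188 -0.1495] [ 0.427  -0.1476]
top yellow [263 162  19  19 265] [271.6 171.5] [ 0.4928 -0.1894] [ 0.5046 -0.1894]
scene blue [203 180  17   8  59] [209.7 184. ] [ 0.6061 -0.1339] [ 0.6443 -0.1588]
scene blue [223 181  13   8  31] [230.2 185.4] [ 0.5703 -0.1609] [ 0.6061 -0.1875]
scene blue [195 188  37  79 788] [210.2 221.9] [ 0.5245 -0.0647] [ 0.5573 -0.0851]
scene blue [206 268  26  23 477] [218.6 279.3] [0.4105 0.0136] [ 0.436  -0.0019]
scene blue [240 289   8  18  77] [243.6 297.9] [0.3496 0.0092] [ 0.3713 -0.0065]
scene green [224 238  22  21 356] [234.6 248.1] [ 0.4404 -0.0534] [ 0.4679 -0.0732]
scene red [240 210  24  21 397] [251.7 220.2] [ 0.4662 -0.124 ] [ 0.4953 -0.1483]
scene red [270 232   8  17  78] [273.4 240.2] [ 0.3988 -0.117 ] [ 0.4237 -0.1409]
scene yellow [254 187  22  19 350] [264.6 196.1] [ 0.4933 -0.1884] [ 0.5242 -0.2168]
((235.69210815429688, 142.72079467773438), (28.47962760925293, 120.6379165649414), 57.7243537902832)
[[ 0.5274  0.0461]
 [ 0.6991 -0.209 ]
 [ 0.6337 -0.2474]
 [ 0.4659  0.0063]] [ 0.58153553 -0.10101134]
dark [267 112  17  16 221] [274.9 119.3] [ 0.6464 -0.1981]
dark [243 126  18  17 224] [251.4 133.9] [ 0.6068 -0.1377]
dark [219 141  18  16 227] [227.5 148.7] [ 0.5675 -0.0776]
dark [195 156  18  17 225] [203.3 163.8] [ 0.5279 -0.0173]
```

View pics/crop1.png

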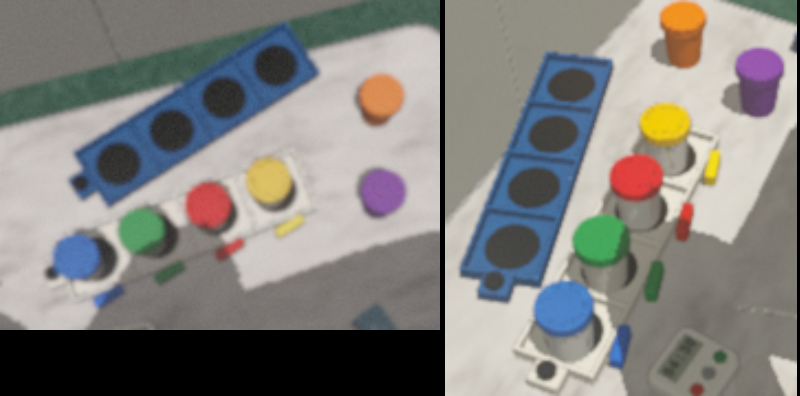

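The crop confirms it: round lids standing in the white carrier's bays, each beside a tab of its own colour. Both knobs are at the +y (left) end. So blue goes to (0.646,-0.198), green to (0.607,-0.138), red to (0.5675,-0.078) and yellow to (0.528,-0.017). I'll close the fingers across the row, so the tool turns about +1.64 rad.

Request:
{"name": "play_rows", "arguments": {"increments": "196 492 -80 0 0 1.64 0.85;196 492 -80 0 0 1.64 0.85;196 492 -80 0 0 1.64 0.85;196 492 -80 0 0 1.64 0.85;196 492 -80 0 0 1.64 0.85;196 492 -80 0 0 1.64 0.85;196 492 -80 0 0 1.64 0.85;196 492 -80 0 0 1.64 0.85;196 492 -80 0 0 1.64 0.85;196 492 -80 0 0 1.64 0.85;196 492 -80 0 0 1.64 0.85;196 492 -80 0 0 1.64 0.85"}}

```text
t: 1.2
eef_pos: [0.3977, -0.0179, 0.1565]
eef_rot: [3.141, 0.0, 1.927]
wrist_force: [1.0, -0.9, 0.2]
gripper_width: 0.849
grasp_force: 0.0
```

Request:
{"name": "play_rows", "arguments": {"increments": "12 31 -6 0 0 0.13 0.85;12 31 -6 0 0 0.13 0.85;12 31 -6 0 0 0.13 0.85;12 31 -6 0 0 0.13 0.85;12 31 -6 0 0 0.13 0.85"}}

```text
t: 1.62
eef_pos: [0.4088, 0.0101, 0.1507]
eef_rot: [-3.141, 0.0, 2.048]
wrist_force: [0.5, -0.6, 0.7]
gripper_width: 0.85
grasp_force: 0.0
```

Run:
```python
from h import *
c=bot.capture("wrist");cv2.imwrite("pics/w1.png",c["frame"]);print({k:v for k,v in c.items() if k!="frame"});s=bot.state();print(s["eef_pos"],s["eef_rot"],s["t"])
```

```text
{'fx': 325.19226210127806, 'fy': 325.19226210127806, 'cx': 282.4683945810401, 'cy': 212.83125010202787, 'xyz': array([0.37541875, 0.07488501, 0.29355186]), 'orientation': array([2.85313489e+00, 4.06028865e-04, 4.76555902e-01])}
[0.40893058 0.00991376 0.15075113] [-3.14121455e+00  1.96599018e-04  2.04798810e+00] 1.6667
```

View pics/w1.png

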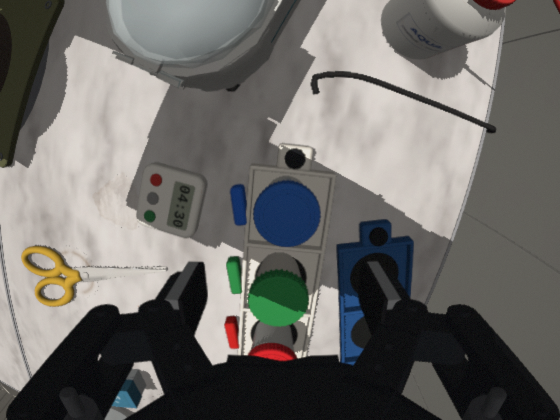

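The wrist view shows the blue lid at (287,213) in the bay by the knob, with the open fingers at (185,290) and (385,290). I'll refine the blue and green positions from this view.

```bash
cat >> h.py <<'E'
rng={'blue':(100,130),'green':(50,85),'red':(0,4),'yellow':(20,32)}
def lids(box=None):
    c=bot.capture("wrist");hsv=cv2.cvtColor(c["frame"],cv2.COLOR_BGR2HSV);out={}
    for k,(a,b) in rng.items():
        m=cv2.inRange(hsv,(a,130,60),(b,255,255))
        if k=='red': m|=cv2.inRange(hsv,(174,130,60),(180,255,255))
        for ct in cv2.findContours(m,0,2)[0]:
            if cv2.contourArea(ct)<900: continue
            (u,v),r=cv2.minEnclosingCircle(ct)
            if cv2.contourArea(ct)<.7*np.pi*r*r: continue
            print(k,round(u),round(v),round(r),onz(c,u,v,.066,True)[:2].round(4))
    return c
E
python3 - <<'E'
from h import *
c=lids();print(bot.state()["eef_pos"])
E
```

```text
blue 286 213 33 [0.409  0.0158]
green 278 298 30 [ 0.4362 -0.0517]
[0.4090856  0.00986609 0.15081229]
```

Request:
{"name": "play_rows", "arguments": {"increments": "0 5 -40 0 0 0 0.85;0 5 -75 0 0 0 0.85;0 5 -105 0 0 0 0.85;0 5 -122 0 0 0 0.85;0 5 -130 0 0 0 0.85;0 5 -130 0 0 0 0.85;0 5 -130 0 0 0 0;0 5 -130 0 0 0 0;0 5 -130 0 0 0 0;0 5 -130 0 0 0 0;0 5 -130 0 0 0 0;0 5 -130 0 0 0 0"}}

```text
t: 2.72
eef_pos: [0.4108, 0.0159, 0.0221]
eef_rot: [3.139, 0.002, 2.051]
wrist_force: [-1.3, -1.2, 7.9]
gripper_width: 0.56
grasp_force: 60.6
```

Request:
{"name": "play_rows", "arguments": {"increments": "0 0 10 0 0 0 0;0 0 40 0 0 0 0;0 0 80 0 0 0 0;0 0 108 0 0 0 0;25 -22 110 0 0 0 0;50 -46 110 0 0 0 0;75 -68 110 0 0 0 0;100 -91 110 0 0 0 0;125 -114 110 0 0 0 0;150 -137 110 0 0 0 0;175 -159 110 0 0 0 0;200 -182 110 0 0 0 0"}}

```text
t: 3.72
eef_pos: [0.6108, -0.167, 0.1314]
eef_rot: [3.14, 0.001, 2.051]
wrist_force: [-0.1, 0.7, -0.1]
gripper_width: 0.562
grasp_force: 61.8
```

Run:
```python
from h import *
s=bot.state();print(s["eef_pos"],s["wrist_force"])
for n in("wrist","scene"):
    c=bot.capture(n);cv2.imwrite(f"pics/{n}2.png",c["frame"])
a=cv2.imread("pics/wrist2.png");b=cv2.imread("pics/scene2.png")
cv2.imwrite("pics/both2.png",np.hstack([cv2.resize(a,(400,300)),cv2.resize(b,(400,300))]))
```

```text
[ 0.61077303 -0.16701916  0.13143191] [-0.10554241  0.71488957 -0.10488036]
```

View pics/both2.png

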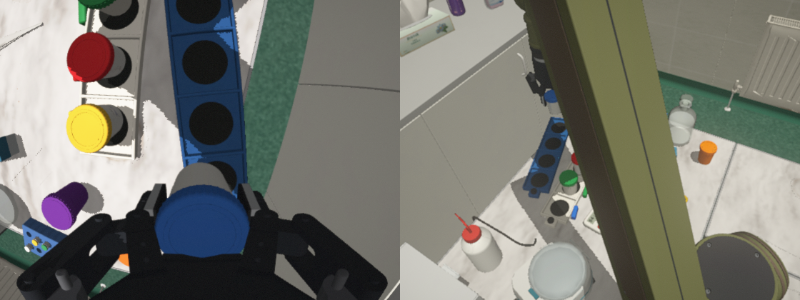

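The cup is held upright below the gripper. The grey cabinet face lies right of the fingers in the wrist view, with its bottom edge at about (420,118) full scale. Before going on I'll check how close it is and refine the bay centres.

Run:
```python
from h import *
c=bot.capture("wrist");t=bot.capture("top");g=c["frame"].max(2)
m=((g<45)*255).astype('uint8');m[:,:230]=0;m[:,345:]=0;m[215:]=0
for ct in cv2.findContours(m,0,2)[0]:
    if cv2.contourArea(ct)>600:
        (u,v),(a,b),_=cv2.fitEllipse(ct);print(round(u),round(v),round(a),round(b),onz(c,u,v,.006,True)[:2].round(4))
def tri(p1,d1,p2,d2):
    A=np.c_[d1,-d2];s=np.linalg.lstsq(A,p2-p1,rcond=None)[0];return (p1+d1*s[0]).round(3),(p2+d2*s[1]).round(3)
for q in((205,117),(317,95)): print(tri(t["xyz"],ray(t,*q),c["xyz"],ray(c,418,119,True)))
s=bot.state();print(s["eef_pos"])
```

```text
293 167 60 61 [ 0.6072 -0.1369]
284 81 61 63 [ 0.5679 -0.0771]
274 0 54 62 [ 0.5285 -0.0175]
(array([ 1.02 ,  0.139, -0.888]), array([ 1.026,  0.143, -0.885]))
(array([ 0.36 , -0.217,  0.752]), array([ 0.39 , -0.209,  0.765]))
[ 0.60973947 -0.16635371  0.13066243]
```

The cabinet is about 0.4 m beyond, so there is room. The bay centres agree with the first estimates.

Request:
{"name": "play_rows", "arguments": {"increments": "20 -17 0 0 0 0 0;36 -31 0 0 0 0 0;36 -31 -15 0 0 0 0;36 -31 -40 0 0 0 0;36 -31 -65 0 0 0 0;36 -31 -85 0 0 0 0;36 -31 -97 0 0 0 0;36 -31 -102 0 0 0 0;36 -31 -105 0 0 0 0;36 -31 -107 0 0 0 0;36 -31 -107 0 0 0 0"}}

```text
t: 4.83
eef_pos: [0.6461, -0.1969, 0.0247]
eef_rot: [3.14, 0.001, 2.051]
wrist_force: [-0.5, 0.4, -0.7]
gripper_width: 0.563
grasp_force: 61.9
```

Request:
{"name": "play_rows", "arguments": {"increments": "0 0 -1 0 0 0 0;0 0 -2 0 0 0 0;0 0 -3 0 0 0 0;0 0 -3 0 0 0 0"}}

```text
t: 5.17
eef_pos: [0.6464, -0.1974, 0.0222]
eef_rot: [3.14, 0.002, 2.051]
wrist_force: [-0.7, 0.1, 4.4]
gripper_width: 0.561
grasp_force: 61.7
```

Floor contact at 4.4 N. I'll release, rise and go to green.

Request:
{"name": "play_rows", "arguments": {"increments": "0 0 0 0 0 0 0.85;0 0 0 0 0 0 0.85;0 0 0 0 0 0 0.85;0 0 15 0 0 0 0.85;0 0 45 0 0 0 0.85;0 0 85 0 0 0 0.85;0 0 115 0 0 0 0.85;-34 24 120 0 0 0 0.85;-68 48 120 0 0 0 0.85;-102 71 120 0 0 0 0.85;-136 95 120 0 0 0 0.85;-160 111 120 0 0 0 0.85"}}

```text
t: 6.17
eef_pos: [0.4815, -0.0841, 0.1403]
eef_rot: [-3.14, -0.002, 2.051]
wrist_force: [-0.3, -0.1, -0.1]
gripper_width: 0.848
grasp_force: 0.0
```

Request:
{"name": "play_rows", "arguments": {"increments": "-30 21 0 0 0 0 0.85;-48 34 0 0 0 0 0.85;-48 34 0 0 0 0 0.85;-48 34 0 0 0 0 0.85"}}

```text
t: 6.5
eef_pos: [0.4367, -0.0514, 0.1408]
eef_rot: [3.141, 0.0, 2.052]
wrist_force: [0.7, 0.7, 0.3]
gripper_width: 0.849
grasp_force: 0.0
```

Run:
```python
from h import *
c=lids();cv2.imwrite("pics/w3.png",c["frame"]);print(bot.state()["eef_pos"])
```

```text
green 282 225 34 [ 0.4368 -0.0523]
red 273 313 31 [ 0.465  -0.1214]
[ 0.43816822 -0.05195077  0.14102349]
```

View pics/w3.png

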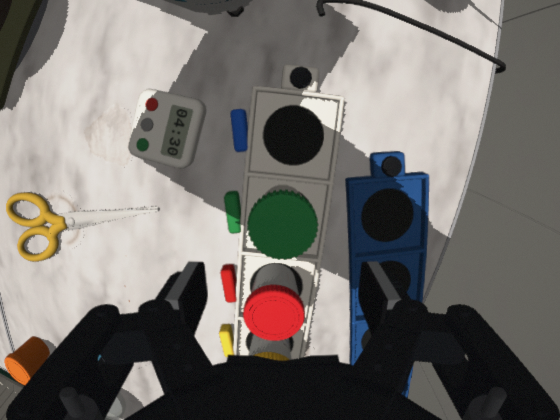

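The wrist view shows the green lid at (282,225), the next in the row, and the tool is directly above it. I'll grasp it.

Request:
{"name": "play_rows", "arguments": {"increments": "0 0 -40 0 0 0 0.85;0 0 -75 0 0 0 0.85;0 0 -102 0 0 0 0.85;0 0 -116 0 0 0 0.85;0 0 -120 0 0 0 0.85;0 0 -120 0 0 0 0.85;0 0 -120 0 0 0 0;0 0 -120 0 0 0 0;0 0 -120 0 0 0 0;0 0 -120 0 0 0 0;0 0 -120 0 0 0 0;0 0 -120 0 0 0 0"}}

```text
t: 7.55
eef_pos: [0.4392, -0.0522, 0.022]
eef_rot: [3.138, 0.002, 2.051]
wrist_force: [1.0, -0.3, 6.8]
gripper_width: 0.558
grasp_force: 60.7
```

Request:
{"name": "play_rows", "arguments": {"increments": "0 0 10 0 0 0 0;0 0 40 0 0 0 0;0 0 80 0 0 0 0;0 0 108 0 0 0 0;30 -15 110 0 0 0 0;60 -30 110 0 0 0 0;90 -45 110 0 0 0 0;120 -61 110 0 0 0 0;150 -76 110 0 0 0 0;168 -85 110 0 0 0 0;168 -85 110 0 0 0 0;168 -85 110 0 0 0 0"}}

```text
t: 8.55
eef_pos: [0.6057, -0.1372, 0.1301]
eef_rot: [-3.141, -0.001, 2.05]
wrist_force: [-0.4, 0.2, -0.4]
gripper_width: 0.556
grasp_force: 61.9
```

Request:
{"name": "play_rows", "arguments": {"increments": "0 0 -25 0 0 0 0;0 0 -50 0 0 0 0;0 0 -75 0 0 0 0;0 0 -92 0 0 0 0;0 0 -101 0 0 0 0;0 0 -105 0 0 0 0;0 0 -107 0 0 0 0;0 0 -108 0 0 0 0;0 0 -109 0 0 0 0;0 0 -109 0 0 0 0"}}

```text
t: 9.38
eef_pos: [0.6062, -0.1371, 0.0227]
eef_rot: [3.14, 0.001, 2.051]
wrist_force: [-0.1, 0.8, -0.9]
gripper_width: 0.559
grasp_force: 61.9
```

Request:
{"name": "play_rows", "arguments": {"increments": "0 0 -1 0 0 0 0;0 0 -2 0 0 0 0;0 0 -2 0 0 0 0"}}

```text
t: 9.63
eef_pos: [0.6065, -0.1375, 0.022]
eef_rot: [3.14, 0.002, 2.051]
wrist_force: [-3.7, 0.2, 9.3]
gripper_width: 0.557
grasp_force: 61.4
```

On the floor, so I'll release and go to red.

Request:
{"name": "play_rows", "arguments": {"increments": "0 0 0 0 0 0 0.85;0 0 0 0 0 0 0.85;0 0 0 0 0 0 0.85;0 0 15 0 0 0 0.85;0 0 45 0 0 0 0.85;0 0 85 0 0 0 0.85;0 0 115 0 0 0 0.85;-35 4 120 0 0 0 0.85;-70 7 120 0 0 0 0.85;-105 11 120 0 0 0 0.85;-141 15 120 0 0 0 0.85;-141 15 120 0 0 0 0.85"}}

```text
t: 10.63
eef_pos: [0.4535, -0.1197, 0.1376]
eef_rot: [-3.132, -0.009, 2.05]
wrist_force: [-2.3, -0.2, -0.3]
gripper_width: 0.846
grasp_force: 0.0
```

Run:
```python
from h import *
bot.capture("wrist");bot.capture("wrist");c=lids();cv2.imwrite("pics/w4.png",c["frame"]);print(bot.state()["eef_pos"])
```

```text
red 286 227 35 [ 0.4651 -0.1219]
yellow 278 311 31 [ 0.4924 -0.1868]
[ 0.46471697 -0.12200095  0.13993148]
```

View pics/w4.png

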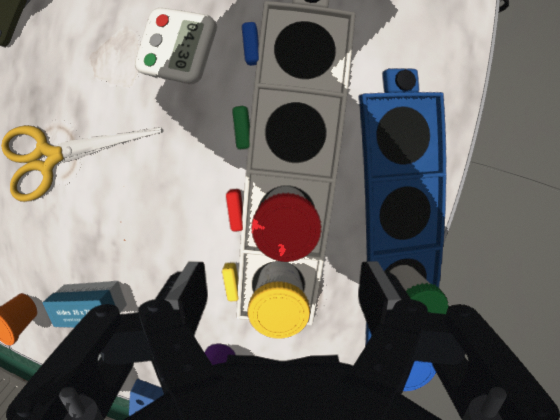

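The red lid at (286,227) is directly below the tool, and green and blue are standing in the blue carrier at (425,300) and (415,375). The clearance is fine, so I'll grasp red.

Request:
{"name": "play_rows", "arguments": {"increments": "0 0 -40 0 0 0 0.85;0 0 -75 0 0 0 0.85;0 0 -102 0 0 0 0.85;0 0 -114 0 0 0 0.85;0 0 -119 0 0 0 0.85;0 0 -119 0 0 0 0.85;0 0 -119 0 0 0 0;0 0 -119 0 0 0 0;0 0 -119 0 0 0 0;0 0 -119 0 0 0 0;0 0 -119 0 0 0 0;0 0 -119 0 0 0 0"}}

```text
t: 11.78
eef_pos: [0.4663, -0.1223, 0.022]
eef_rot: [3.138, 0.003, 2.051]
wrist_force: [0.6, -0.6, 6.6]
gripper_width: 0.559
grasp_force: 61.0
```

Request:
{"name": "play_rows", "arguments": {"increments": "0 0 10 0 0 0 0;0 0 40 0 0 0 0;0 0 80 0 0 0 0;0 0 108 0 0 0 0;25 11 110 0 0 0 0;50 22 110 0 0 0 0;75 33 110 0 0 0 0;102 45 110 0 0 0 0;102 45 110 0 0 0 0;102 45 100 0 0 0 0;102 45 80 0 0 0 0;102 45 55 0 0 0 0"}}

```text
t: 12.78
eef_pos: [0.5663, -0.0773, 0.0757]
eef_rot: [3.14, 0.001, 2.051]
wrist_force: [-0.1, -0.3, -0.9]
gripper_width: 0.559
grasp_force: 62.0
```

Request:
{"name": "play_rows", "arguments": {"increments": "0 0 -20 0 0 0 0;0 0 -36 0 0 0 0;0 0 -46 0 0 0 0;0 0 -50 0 0 0 0;0 0 -52 0 0 0 0;0 0 -53 0 0 0 0;0 0 -54 0 0 0 0;0 0 -55 0 0 0 0;0 0 -56 0 0 0 0"}}

```text
t: 13.53
eef_pos: [0.5674, -0.0773, 0.0219]
eef_rot: [3.14, 0.002, 2.051]
wrist_force: [-5.6, 0.4, 18.2]
gripper_width: 0.561
grasp_force: 61.3
```

On the floor (18 N). I'll release and go to yellow.

Request:
{"name": "play_rows", "arguments": {"increments": "0 0 1 0 0 0 0;0 0 1 0 0 0 0.85;0 0 1 0 0 0 0.85;0 0 1 0 0 0 0.85;0 0 15 0 0 0 0.85;0 0 45 0 0 0 0.85;0 0 85 0 0 0 0.85;0 0 115 0 0 0 0.85;-20 -30 120 0 0 0 0.85;-45 -66 120 0 0 0 0.85;-66 -99 120 0 0 0 0.85;-75 -111 120 0 0 0 0.85"}}

```text
t: 14.53
eef_pos: [0.4888, -0.1909, 0.1399]
eef_rot: [-3.14, 0.001, 2.048]
wrist_force: [-0.1, 0.4, -0.0]
gripper_width: 0.85
grasp_force: 0.0
```

Run:
```python
from h import *
for i in range(3): bot.capture("wrist")
c=lids();cv2.imwrite("pics/w5.png",c["frame"]);print(bot.state()["eef_pos"])
```

```text
green 443 232 32 [ 0.6041 -0.1377]
red 443 140 34 [ 0.5646 -0.0793]
yellow 286 224 35 [ 0.4926 -0.1868]
[ 0.49155188 -0.18801547  0.13963812]
```

View pics/w5.png

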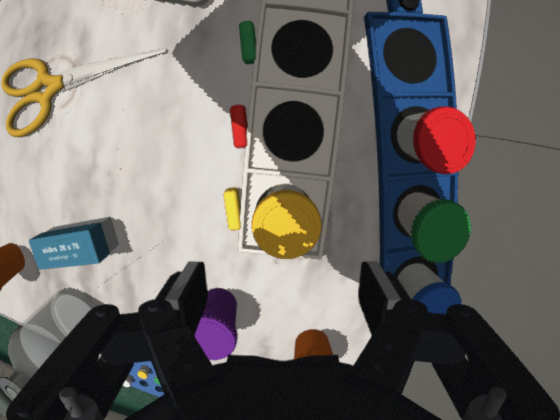

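Red (443,140), green (443,232) and blue (430,285) stand in order in the blue carrier, with yellow (286,224) below the tool. The purple cup (218,322) is well clear of the finger. I'll grasp yellow.

Request:
{"name": "play_rows", "arguments": {"increments": "1 0 -40 0 0 0 0.85;1 0 -75 0 0 0 0.85;1 0 -102 0 0 0 0.85;1 0 -114 0 0 0 0.85;1 0 -119 0 0 0 0.85;1 0 -119 0 0 0 0.85;1 0 -119 0 0 0 0;1 0 -119 0 0 0 0;1 0 -119 0 0 0 0;1 0 -119 0 0 0 0;1 0 -119 0 0 0 0;1 0 -119 0 0 0 0"}}

```text
t: 15.73
eef_pos: [0.4941, -0.1881, 0.0221]
eef_rot: [3.138, 0.002, 2.051]
wrist_force: [0.6, 2.6, 7.2]
gripper_width: 0.559
grasp_force: 61.0
```

Request:
{"name": "play_rows", "arguments": {"increments": "0 0 10 0 0 0 0;0 0 40 0 0 0 0;0 0 80 0 0 0 0;0 0 108 0 0 0 0;6 30 110 0 0 0 0;12 60 110 0 0 0 0;18 90 110 0 0 0 0;24 120 110 0 0 0 0;30 150 110 0 0 0 0;34 171 110 0 0 0 0;34 171 110 0 0 0 0;34 171 110 0 0 0 0"}}

```text
t: 16.73
eef_pos: [0.5261, -0.0162, 0.1309]
eef_rot: [-3.141, 0.001, 2.053]
wrist_force: [-0.5, -0.3, -0.3]
gripper_width: 0.557
grasp_force: 61.9
```

Request:
{"name": "play_rows", "arguments": {"increments": "0 0 -25 0 0 0 0;0 0 -50 0 0 0 0;0 0 -75 0 0 0 0;0 0 -92 0 0 0 0;0 0 -101 0 0 0 0;0 0 -105 0 0 0 0;0 0 -107 0 0 0 0;0 0 -108 0 0 0 0;0 0 -109 0 0 0 0;0 0 -110 0 0 0 0"}}

```text
t: 17.57
eef_pos: [0.5276, -0.0172, 0.0221]
eef_rot: [3.14, 0.002, 2.051]
wrist_force: [-3.3, -1.1, 12.6]
gripper_width: 0.559
grasp_force: 61.5
```

On the floor, so I'll release, rise and back off.

Request:
{"name": "play_rows", "arguments": {"increments": "0 0 1 0 0 0 0;0 0 1 0 0 0 0.85;0 0 1 0 0 0 0.85;0 0 1 0 0 0 0.85;0 0 15 0 0 0 0.85;0 0 45 0 0 0 0.85;0 0 85 0 0 0 0.85;0 0 120 0 0 0 0.85;-35 -10 130 0 0 0 0.85;-70 -20 130 0 0 0 0.85;-100 -30 130 0 0 0 0.85;-100 -30 130 0 0 0 0.85"}}

```text
t: 18.57
eef_pos: [0.4187, -0.0474, 0.15]
eef_rot: [-3.135, -0.003, 2.049]
wrist_force: [-0.2, 0.6, -0.1]
gripper_width: 0.85
grasp_force: 0.0
```

Run:
```python
from h import *
for i in range(5): bot.capture("scene")
c=lids();s=bot.capture("scene")["frame"]
cv2.imwrite("pics/fin.png",np.hstack([cv2.resize(c["frame"],(400,300)),cv2.resize(s,(400,300))]));print(bot.state()["eef_pos"],bot.state()["wrist_force"])
```

```text
yellow 407 241 31 [ 0.5242 -0.017 ]
[ 0.42767043 -0.04674268  0.15062576] [-0.12602032 -0.09855217 -0.02462598]
```

View pics/fin.png

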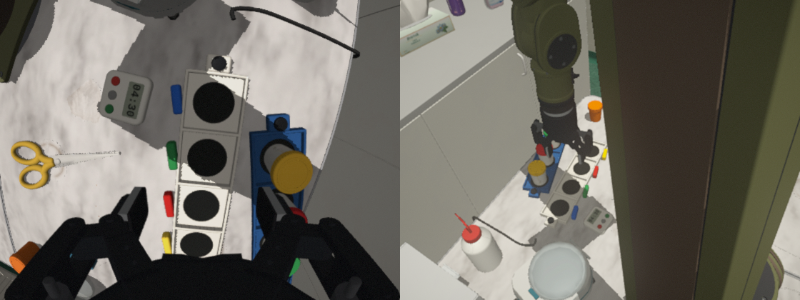

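Yellow stands in the bay by the knob, and the white carrier is empty. One last look from farther along the row to check all four.

Request:
{"name": "play_rows", "arguments": {"increments": "0 -40 30 0 0 0 0.85;0 -80 60 0 0 0 0.85;0 -120 70 0 0 0 0.85;0 -160 70 0 0 0 0.85;0 -200 70 0 0 0 0.85;0 -230 70 0 0 0 0.85;0 -230 70 0 0 0 0.85;0 -230 70 0 0 0 0.85;0 -230 70 0 0 0 0.85"}}

```text
t: 19.67
eef_pos: [0.4265, -0.2767, 0.22]
eef_rot: [-3.141, -0.002, 2.05]
wrist_force: [-0.2, -0.4, 0.1]
gripper_width: 0.847
grasp_force: 0.0
```

Run:
```python
from h import *
c=lids();cv2.imwrite("pics/fin2.png",c["frame"]);print(bot.state()["eef_pos"])
```

```text
green 488 162 23 [ 0.601  -0.1398]
red 490 96 23 [ 0.5661 -0.0789]
yellow 481 30 23 [ 0.5245 -0.0217]
[ 0.42650466 -0.27602429  0.2201031 ]
```

View pics/fin2.png

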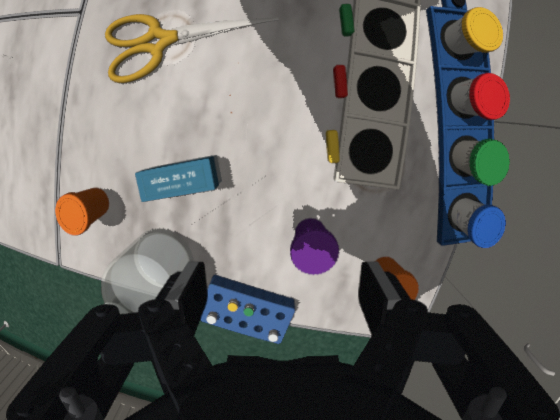

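All four stand upright in the blue carrier: yellow (481,30) next to the knob, then red (490,96), green (488,162) and blue (486,225) farthest from it. The decoy cups have not been touched.

```bash
python3 -c "
from bench import bot
print(bot.job_done())"
```

```text
the job is handed in; nothing more can be done
None
```

I moved the four cups into the blue carrier in reverse order (from the knob: yellow, red, green, blue), all upright and let go, and handed the job in at about 20 s of the 96 s allowed; the hand-in call gave no verdict.

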